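Free a retained culture dish and set it on the lamp of a colony counter

ROBOT

A 6-joint arm with a two-finger parallel gripper is mounted at the origin on the work surface. World frame = base frame: x ahead of the robot, y to its left, z up, the work surface at z = 0. Lengths are in m, angles in rad, forces in N, time in s.
With the tool pointing down it reaches from about 0.275 to 0.75 m from the base axis. Payload 10.2 kg.
Tool frame: the origin (TCP) lies between the finger pads; the fingertips stand 8 mm ahead of it and the grasp point (between the pads) lies 11 mm behind it; z points along the fingers, y is the direction in which the jaws open and shut (so a half turn about z gives the same grasp; the last joint's range is limited). The gripper opens to 85 mm and grips with 20 to 120 N. Pads are 22 mm wide; open, the fingers measure 114 mm over their backs; the gripper's body (76 mm by 85 mm) begins 54 mm behind the grasp point. The pads swing forward as they close: fully open they stand 13 mm farther back than shut.
Start: joints at [0.971, 0.313, 1.498, -0, 1.331, -0.223], TCP at [0.193, 0.488, 0.239] pointing down, gripper open.
Joint ranges: [-2.94, 2.94], [-0.97, 2.17], [0.19, 2.56], [-1.23, 4.37], [0.02, 3.11], [-2.88, 2.88]. Speed limits (rad/s): [2.39, 2.39, 3.01, 3.14, 3.14, 3.14].

INTERFACE

Orientations are given as [roll, pitch, yaw] about the fixed x, y, z axes, in that order (R = Rz(yaw) Ry(pitch) Rx(roll)).
In Python, from plant import telemetry, viewer, robot gives the robot as it stands.
- The arm moves only by the tool carry_out, never from a script. Its argument "commands" is text: rows parted by semicolons, each of 7 numbers parted by spaces: the shift along the tool's x, y, z in m, then the turn, a rotation vector about the tool's x, y, z in degrees, then the opening, from 0 (shut) to 1 (fully open). A call has 1 to 20 rows; each row shifts and turns the commanded pose from where the row before left it, along the tool's axes as they then stand; what a row does not reach is not made up. A row lasts 1/12 s, in which the tool goes at most 41.7 mm and 7.16 degrees, less where a joint would pass 70% of its speed; a pose out of reach is approached as far as the arm can. A call is refused whole if a number of a shift passes 0.0417 or a number of a turn 7.16, either way. A call with a gripper value outside its range is refused whole. The fingers move at their own pace and stop on an object; "squeeze" is the grip in N (left out, the last holds). Time passes only in rows, so rows that do not move let the fingers close. It gives the time, the measured TCP pose, the force and the opening at its end, in the units of the state.
- telemetry.state(): the state, without advancing time (a new reading comes with each control period).
- viewer.get_image(name): name is "scene" or "top" or "wrist"; returns a dict with "pixels" (384x512x3 uint8, red, green, blue), "depth" (384x512 float32, m along the optical axis (not along the pixel's ray), 0 where there is no reading), "fx", "fy", "cx", "cy" (pixels), "k1" (the pictures are not rectified: a ray, as slopes to the right and down, at radius r is drawn at 1 + k1 r^2 times it, then the intrinsics apply), "rvec" (rotation vector, rad) and "tvec" (3), from world to camera coordinates, as OpenCV has them. Camera axes: x right, y down, z forward; pixel columns grow to the right and rows downward; lengths in m; the calibration is good to about 2 mm. A picture is of the moment at which its call begins.
- robot.finish_job(): hands the job in, once; it reports no verdict.
The state is a dict: "time": time; "joint_positions": joint angles; "qvel": joint speeds; "tau": joint torques, N m; "tool_pos": TCP position; "orientation": TCP orientation; "contact_force": force on the tool from outside, world axes, zero at the start; "ft_torque": the same for the moment, N m; "width": finger opening in m.
Only numpy, scipy, OpenCV 4.12 (cv2) and the standard library are available. Lean on these libraries where they do the work, as an engineer would, in place of code of your own. Each camera call takes 0.05 s, during which the arm holds its last target.

TASK

On the grey colony counter, snap the round retaining bar forward out of its two sprung clips before the dish is moved, and lay the bar in the V-cradle on the bench. Then slide the culture dish forward along its track, flat on the deck and never lifted, until it is fully home against the two front stops. Last, push the counter's lamp switch lever right over to its far stop; leave the dish stack, beaker and burner where they stand.

Things in the scene. Friction and masses are not known exactly. Their poses are not given: they have to be found in the camera images.
- counter: Fixed grey colony counter, a flat housing with its deck 40 mm above the bench. Front (-x of its frame) faces roughly towards the robot. Origin: on the bench straight below the axis of the clipped bar; housing spans x -75 to +175, y -90 to +90 mm. Offsets given as 'counter x, y, z' are in this frame, mm, z above the bench.
- clip_left (a point): Middle of the left sprung C-clip, on the bar's axis: counter x 0, y 55, z 56. Two steel jaws, 12 mm wide, wrap the bar from a black post behind (x 9.5 to 27.5, y 47 to 63, top z 72); jaws reach x -16 and z 70. The mouth, 13 mm, faces forward (-x). A forward pull of 8 to 12 N on the bar frees it; one clip may let go first, the other after up to 30 mm of pull. Between the posts all is open.
- clip_right (a point): The same clip on the right: counter x 0, y -55, z 56.
- stops (a point): Point on the deck midway between the two front stops, level with their back faces: counter x -55, y 0, z 40. The stops are black blocks 8 (x) x 40 (y) x 14 mm high at y 20 to 60 and -20 to -60 (40 mm gap). The freed bar drops 2 mm onto the track rails and can roll forward to the stops; there its axis is at about counter x -46, z 54.
- track (a point): Point on the deck in the middle of the dish track: counter x 60, y 0, z 40. The track is two aluminium rails along x, 5 mm high, 5 mm wide, inner faces at y +32 and -32, from x -48 to +171; its back end is open.
- bar: Loose plain aluminium round bar, 18 mm diameter, 150 mm long with round ends, 100 g. Origin at its centre; its axis is its y axis. It starts level in the two clips, along the counter's y, axis 56 mm above the bench (bottom 7 mm above the deck). The 94 mm of it between the posts is bare; there is 40 to 55 mm free between its back and the dish.
- bar_left (a point): Point on the bar's axis 55 mm from its centre towards its +y end, where the left clip holds it at the start.
- bar_right (a point): Point on the bar's axis 55 mm from its centre towards its -y end, where the right clip holds it at the start.
- dish: Loose covered round culture dish, clear with tan agar, 60 mm diameter, 18 mm high, about 50 g, standing between the rails behind the bar. Origin: centre of its underside, z up. It must be slid in the counter's -x direction only after the bar is gone.
- dish_home (a point): Centre of the white lamp window on the deck, at x -32, y 0, z 40 mm of the counter: the dish's origin comes to rest within 3 mm of this when the dish touches both front stops. The dish's back is then at about x -2 of the counter.
- cradle: Fixed grey cradle on the bench, foot 130 x 60 x 8 mm, with two upward-open V rests (14 mm thick, 83 mm free between them, 48 mm either side of the middle, top edges at z 59 mm, mouth about 40 mm wide). The bar lies along its x axis. Origin: on the bench under its middle. It stands either to the left or to the right of the counter.
- cradle_seat (a point): Centre of the bar when it lies in the cradle: 50 mm above the bench over the cradle's origin; x is the bar's direction (either way round).
- lamp_switch (a joint): Angle of the lamp lever in rad, starting at 0 to 0.25: 0 leaning to the front (-x of the counter), 1.0 at its far stop leaning to the back (+x). Stiff from friction (about 1 N at the tip), stays where left. The pivot is at x 20, y 125, z 22 mm of the counter; the lever is 70 mm long, on a grey block 70 (x) x 50 (y) x 25 mm beside the housing.
- lamp_switch_tip (a point): Centre of the black ball (26 mm diameter) at the end of the lever; at joint 0 it is at about x -14, y 125, z 83 mm of the counter and swings in an arc to about x 54, z 83.
- stack: Bystander: stack of three covered dishes, 60 mm diameter, 54 mm high, on the side of the counter away from the cradle. Origin: centre of its underside.
- beaker: Bystander: glass beaker, 72 mm diameter, 95 mm high, far right. Origin: centre of its underside.
- burner: Bystander: steel gas burner, foot 84 mm diameter, 140 mm high, far left. Origin: centre of its underside.
Things that resemble listed ones, but are neither listed nor needed, are in the scene too. Of the things shaped like the bar, the aluminium one is meant.

How it is judged:
On the way, in this order (a step that is already met when the one before it is completed fails the run):
1. the whole bar is out of both clips, in front of them (14 mm) and not yet carried off, the dish not yet moved (20 mm) (x of each of bar_left, bar_right in the frame of counter below -0.014 m and z of bar in the frame of counter below 0.09 m and distance of dish from where it was at the start of the episode below 0.02 m), for 0.05 s.
2. the bar lies in the cradle, released (distance between bar and cradle_seat below 0.015 m and angle between the y axis of bar and the x axis of cradle, either way round below 0.1 rad and contact force between the fingers and bar below 0.05 N and linear speed of bar below 0.02 m/s), for 0.2 s.
3. the dish is home on the lamp window (distance between dish and dish_home below 0.005 m), for 0.2 s.
4. the lamp lever is over (value of joint lamp_switch above 0.85 rad), for 0.2 s.
At the end, for the whole second after the job is handed in: The bar lies at rest in the cradle (centre within 15 mm of the seat, within 0.1 rad of its line), the dish lies flat and still within 5 mm of home on the lamp window, and the lever is past 0.85 rad (distance between bar and cradle_seat below 0.015 m and angle between the y axis of bar and the x axis of cradle, either way round below 0.1 rad and linear speed of each of bar, dish below 0.02 m/s and distance between dish and dish_home below 0.005 m and angle between dish's own z axis and vertical below 0.06 rad and value of joint lamp_switch above 0.85 rad); the robot touches nothing.
It fails at once if the dish is lifted (over 12 mm off the deck) or tipped (over 0.35 rad) (z of dish in the frame of counter above 0.052 m or angle between dish's own z axis and vertical above 0.35 rad).
It fails at once if the dish stack, beaker or burner is shifted by over 30 mm (distance of any of stack, beaker, burner from where it was at the start of the episode above 0.03 m).
It also fails if it takes over 62 s, if anything falls off the work surface, if the arm or the gripper's body presses on something with over 40 N, if the wrist force passes 120 N, or if a joint passes its speed limit or range.

## Working session

There is one attempt and no reset: what is moved stays moved. The work goes in short steps, Python scripts to look and compute and a tool call to move; the robot and the scene stay as the last step left them, time stands still between calls to the robot, and variables do not carry over. Pictures are saved under pics/ and viewed, and the job is handed in when it is done.

Besides the shell and the picture viewer there is one more tool, called after "Request:" as a command line: name --argument value ..., lists and objects as JSON in quotes. carry_out: Moves the arm, as the interface text tells. Its arguments: {"type":"object","properties":{"commands":{"type":"string"},"squeeze":{"type":"number"}},"required":["commands"]}

```bash
ls; mkdir -p pics; python3 - <<'E'
from plant import telemetry, viewer, robot
import cv2,numpy as np
s=telemetry.state(); print({k:np.round(v,3) for k,v in s.items()})
for n in ["scene","top","wrist"]:
    d=viewer.get_image(n)
    np.savez(f"pics/{n}0.npz",**d)
    cv2.imwrite(f"pics/{n}0.png",cv2.cvtColor(d["pixels"],cv2.COLOR_RGB2BGR))
    print(n,[np.round(d[k],4) for k in ("fx","fy","cx","cy","k1","rvec","tvec")], (d["depth"]>0).mean())
E
```

```text
pics
{'time': np.float64(0.0), 'joint_positions': array([ 0.971,  0.313,  1.498, -0.   ,  1.331, -0.223]), 'qvel': array([ 0.   ,  0.001, -0.001,  0.002,  0.001,  0.001]), 'tau': array([ 1.0000e-03, -4.1226e+01, -2.5974e+01, -0.0000e+00,  4.0000e-03,
        0.0000e+00]), 'tool_pos': array([0.193, 0.488, 0.239]), 'orientation': array([-3.14 , -0.   ,  2.765]), 'contact_force': array([0.741, 0.002, 0.102]), 'ft_torque': array([-0.053,  0.03 ,  0.042]), 'width': np.float64(0.085)}
scene [np.float64(392.0089), np.float64(392.0089), np.float64(254.0179), np.float64(192.4927), np.float64(-0.0676), array([ 1.3666,  2.1165, -0.9554]), array([ 0.2026, -0.2695,  1.455 ])] 0.9959564208984375
top [np.float64(351.0578), np.float64(351.0578), np.float64(251.985), np.float64(188.6161), np.float64(-0.1015), array([ 2.1779, -2.2189,  0.1102]), array([0.0032, 0.5226, 0.8632])] 0.9960835774739584
wrist [np.float64(318.3662), np.float64(318.3662), np.float64(258.4202), np.float64(191.1251), np.float64(-0.0914), array([-2.4065, -1.6358, -0.2204]), array([-0.5246, -0.0346,  0.3805])] 0.9960276285807291
```

View pics/scene0.png

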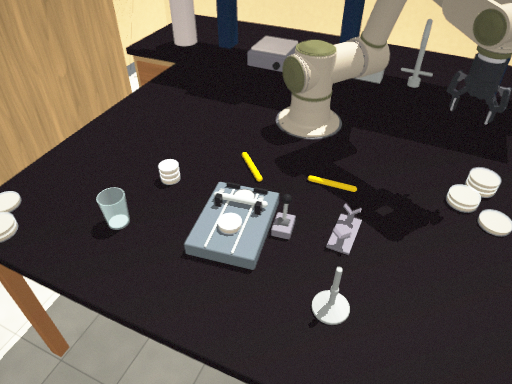

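View pics/top0.png

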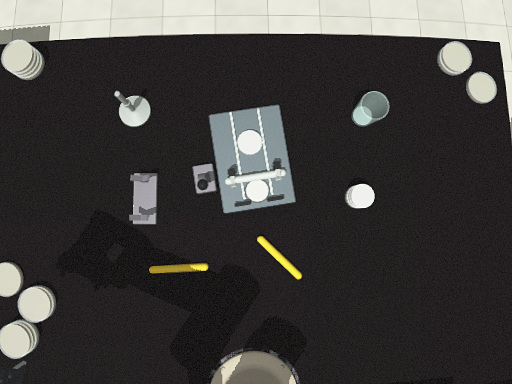

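View pics/wrist0.png

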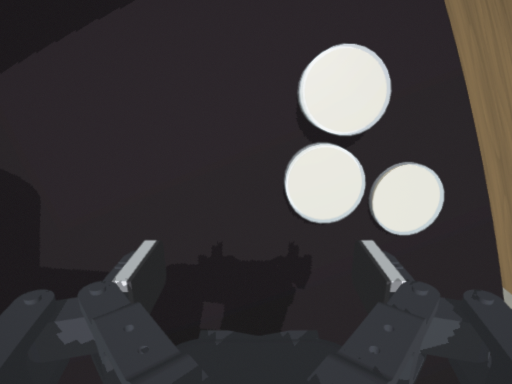

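The top view shows the counter in the centre with the aluminium bar at (255,177) in its clips, the dish at (249,142) and the lamp window at (257,190). The lever is at (203,180) and the cradle at (144,198), to the left. The other bar-shaped things, at (178,268) and (279,257), are yellow, so the silver one in the clips is the bar meant. I'll enlarge that area to confirm it and measure.

```bash
cat > h.py <<'E'
import cv2,numpy as np
from scipy.spatial.transform import Rotation as R
def cam(d):
    Rm=R.from_rotvec(d["rvec"]).as_matrix(); return Rm,np.array(d["tvec"]),np.array([[d["fx"],0,d["cx"]],[0,d["fy"],d["cy"]],[0,0,1.]]),np.array([float(d["k1"]),0,0,0,0])
def rays(d,px):
    Rm,t,K,D=cam(d); p=cv2.undistortPoints(np.array(px,float).reshape(-1,1,2),K,D).reshape(-1,2)
    return -Rm.T@t, np.c_[p,np.ones(len(p))]@Rm   # origin, dirs (z_cam=1)
def onz(d,px,z):
    o,r=rays(d,px); s=(z-o[2])/r[:,2]; return o+s[:,None]*r
def cloud(d):
    h,w=d["depth"].shape; v,u=np.mgrid[:h,:w]
    o,r=rays(d,np.c_[u.ravel(),v.ravel()]); return (o+r*d["depth"].reshape(-1,1)).reshape(h,w,3)
def proj(d,P):
    Rm,t,K,D=cam(d); return cv2.projectPoints(np.array(P,float).reshape(-1,1,3),d["rvec"],d["tvec"],K,D)[0].reshape(-1,2)
E
python3 - <<'E'
from h import *
d=dict(np.load("pics/top0.npz")); 
c=cv2.cvtColor(d["pixels"],cv2.COLOR_RGB2BGR)[95:235,110:310]
cv2.imwrite("pics/topc.png",cv2.resize(c,None,fx=4,fy=4,interpolation=cv2.INTER_CUBIC))
P=cloud(d)
for n,(u,v) in dict(bar=(255,177),dish=(249,142),deck=(280,140),table=(330,150),cradlefoot=(145,198),lever=(202,184)).items(): print(n,np.round(P[v,u],4))
E
```

```text
bar [ 0.547  -0.013   0.0635]
dish [ 6.34e-01 -5.00e-04  5.46e-02]
deck [ 0.6409 -0.0779  0.0409]
table [ 0.622  -0.214  -0.0019]
cradlefoot [0.5041 0.2652 0.0094]
lever [0.5294 0.1096 0.099 ]
```

View pics/topc.png

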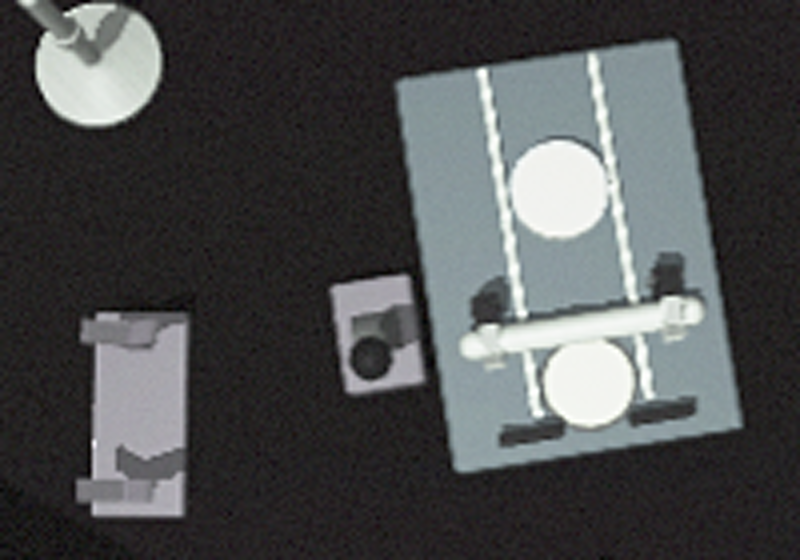

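The crop confirms the silver bar, crop pixels (470,345) to (700,310), held in two clips in front of the black posts. I'll fit the counter, bar, dish, cradle and lever poses next.

```bash
python3 - <<'E'
from h import *
d=dict(np.load("pics/top0.npz")); P=cloud(d); rgb=d["pixels"].astype(int)
o,_=rays(d,[[0,0]]); print("cam",o)
# deck corners
cp=np.array([[396,80],[677,40],[743,428],[457,472]])/4+[110,95]-0.4
C=onz(d,cp,0.04); print("corners",np.round(C,4).tolist())
E_=np.roll(C,-1,0)-C; print("edges",np.linalg.norm(E_,axis=1))
# mask-based deck rectangle
z=P[...,2]; m=(abs(P[...,0]-.6)<.2)&(abs(P[...,1])<.13)&(z>0.033)&(z<.12)
n,l,st,ce=cv2.connectedComponentsWithStats(m.astype(np.uint8)); i=1+np.argmax(st[1:,4]); mm=(l==i)
cs=cv2.findContours(mm.astype(np.uint8),cv2.RETR_EXTERNAL,cv2.CHAIN_APPROX_NONE)[0][0].reshape(-1,2)
W=onz(d,cs,0.04)[:,:2]; r=cv2.minAreaRect((W*1000).astype(np.float32)); print("rect",r)
# bar
e=C[0]-C[3]; yaw=np.arctan2(e[1],e[0]); e2=C[1]-C[2]; yaw2=np.arctan2(e2[1],e2[0]); e3=C[3]-C[2]; yaw3=np.arctan2(e3[1],e3[0])-np.pi/2;e4=C[0]-C[1]; yaw4=np.arctan2(e4[1],e4[0])-np.pi/2; print("yaws",yaw,yaw2,yaw3,yaw4)
bm=(z>0.052)&(abs(P[...,0]-.547)<.025)&(abs(P[...,1]+.013)<.1)&(rgb.min(2)>140)
pts=P[bm]; print(len(pts)); 
b=pts[:,:2]; c0=b.mean(0); u,s,vt=np.linalg.svd(b-c0,full_matrices=False); print("bar mean",c0,"dir",vt[0],np.arctan2(vt[0][1],vt[0][0])); t=(b-c0)@vt[0]; print(t.min(),t.max(), np.percentile(pts[:,2],[5,50,95]))
# dish
dm=(rgb.min(2)>200)&(abs(P[...,0]-.634)<.04)&(abs(P[...,1])<.04)&(z>.047)
cs=max(cv2.findContours(dm.astype(np.uint8),cv2.RETR_EXTERNAL,cv2.CHAIN_APPROX_NONE)[0],key=cv2.contourArea).reshape(-1,2)
print("dish",cv2.minEnclosingCircle((onz(d,cs,.058)[:,:2]*1000).astype(np.float32)))
# cradle foot
cp=np.array([[97,313],[188,313],[185,517],[93,517]])/4+[110,95]-.4
C=onz(d,cp,.008); print("foot",np.round(C,4).tolist(),C.mean(0)); E_=np.roll(C,-1,0)-C; print(np.linalg.norm(E_,axis=1),np.arctan2(E_[:,1],E_[:,0]))
# lever ball
bp=np.array([[370,358]])/4+[110,95]-.4; print("ball",onz(d,bp,.083))
for q in [(325,1),(1,1)][:0]: pass
E
```

```text
cam [0.45960758 0.01914467 0.89809528]
corners [[0.7081, 0.0988, 0.04], [0.7318, -0.0777, 0.04], [0.4871, -0.1119, 0.04], [0.4636, 0.0638, 0.04]]
edges [0.17805563 0.24700492 0.17726874 0.2469823 ]
rect ((597.2714233398438, -6.338081359863281), (247.4408416748047, 177.70848083496094), 8.223650932312012)
yaws 0.14202254954134194 0.13883592831279623 0.13301856191279748 0.13317835339505923
448
bar mean [ 0.54767526 -0.01284606] dir [ 0.13976409 -0.99018483] -1.4305731639166075
-0.07233803219728334 0.07471718681851502 [0.05787616 0.06327407 0.06857716]
dish ((633.8448486328125, -1.4938209056854248), 29.69566535949707)
foot [[0.5691, 0.2946, 0.008], [0.5679, 0.2358, 0.008], [0.4383, 0.2379, 0.008], [0.4391, 0.2968, 0.008]] [0.50360469 0.26630107 0.008     ]
[0.05879441 0.12962869 0.05889136 0.1299412 ] [-1.59005875  3.12518158  1.5568445  -0.0171576 ]
ball [[0.5305102  0.11121022 0.083     ]]
```

Both fits agree: the counter origin is at (0.548, -0.013) with yaw 0.140. The cradle is at (0.504, 0.266), lying along world x. The dish is at counter x of about 87. First I'll turn the tool so its y axis is counter +x.

Request:
carry_out --commands "0 0 0 0 0 6.71 0.45;0 0 0 0 0 6.71 0.45;0 0 0 0 0 6.71 0.45;0 0 0 0 0 6.71 0.45;0 0 0 0 0 6.71 0.45;0 0 0 0 0 6.71 0.45;0 0 0 0 0 6.71 0.45;0 0 0 0 0 6.71 0.45;0 0 0 0 0 6.71 0.45" --squeeze 100

```text
time: 0.9
tool_pos: [0.1931, 0.4881, 0.239]
orientation: [-3.141, 0.0, 1.705]
contact_force: [0.2, -0.1, 0.1]
width: 0.0386
```

Request:
carry_out --commands "-0.0303 0.0156 0 0 0 0 0.45;-0.0303 0.0156 0 0 0 0 0.45;-0.0303 0.0156 0 0 0 0 0.45;-0.0303 0.0156 0 0 0 0 0.45;-0.0303 0.0156 0 0 0 0 0.45;-0.0303 0.0156 0 0 0 0 0.45;-0.0303 0.0156 0 0 0 0 0.45;-0.0303 0.0156 0 0 0 0 0.45;-0.0303 0.0156 0 0 0 0 0.45;-0.0303 0.0156 0 0 0 0 0.45;-0.0303 0.0156 0 0 0 0 0.45;-0.0303 0.0156 0 0 0 0 0.45;-0.0303 0.0156 0 0 0 0 0.45;-0.0303 0.0156 0 0 0 0 0.45;-0.0303 0.0156 0 0 0 0 0.45;-0.0303 0.0156 0 0 0 0 0.45;-0.0303 0.0156 0 0 0 0 0.45;-0.0303 0.0156 0 0 0 0 0.45"

```text
time: 2.4
tool_pos: [0.548, -0.0143, 0.2391]
orientation: [-3.141, -0.0, 1.711]
contact_force: [1.6, 0.3, -0.9]
width: 0.0384
```

```bash
python3 - <<'E'
from plant import telemetry, viewer
import cv2,numpy as np
s=telemetry.state(); print(s["tool_pos"],s["orientation"])
for n in ["wrist","scene"]:
    d=viewer.get_image(n); np.savez(f"pics/{n}1.npz",**d)
    cv2.imwrite(f"pics/{n}1.png",cv2.cvtColor(d["pixels"],cv2.COLOR_RGB2BGR))
E
```

```text
[ 0.54796694 -0.01429297  0.2390668 ] [-3.14116921e+00 -2.01292499e-04  1.71055482e+00]
```

View pics/wrist1.png

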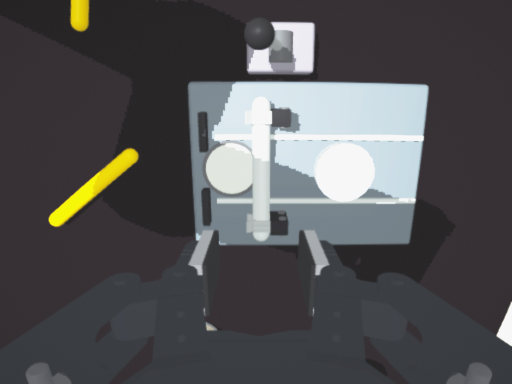

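The wrist view shows the bar at column 261, rows 98 to 240, midway between the fingers (columns 205 and 313) and parallel to them. The dish is at (344,172). I'll cross-check the bar centre from this view.

```bash
python3 - <<'E'
from h import *
d=dict(np.load("pics/wrist1.npz"))
for h in (.056,.065):
  Q=onz(d,[[261.5,99],[261.5,240],[261,170]],h); print(np.round(Q,4).tolist(), Q[:2].mean(0))
print("dish",onz(d,[[344.5,172]],.058),"window",onz(d,[[231.5,168]],.04))
P=cloud(d); print(P[160:180:5,261,:])
E
```

```text
[[0.5404, 0.0576, 0.056], [0.5614, -0.0891, 0.056], [0.5499, -0.0122, 0.056]] [ 0.55089348 -0.01571913  0.056     ]
[[0.5403, 0.0575, 0.065], [0.5607, -0.0851, 0.065], [0.5495, -0.0103, 0.065]] [ 0.55054205 -0.0137859   0.065     ]
dish [[ 0.63483248 -0.00176163  0.058     ]] window [[ 0.51875859 -0.01766886  0.04      ]]
[[ 5.48075300e-01 -1.75120049e-04  6.62182528e-02]
 [ 5.48801646e-01 -5.23899921e-03  6.55656991e-02]
 [ 5.49480801e-01 -1.00449433e-02  6.64724608e-02]
 [ 5.50210252e-01 -1.51423270e-02  6.61020879e-02]]
```

Request:
carry_out --commands "0 0.001 0.018 0 0 0 0.45;0 0 0.018 0 0 0 0.45;0 0 0.018 0 0 0 0.45;0 0 0.018 0 0 0 0.45;0 0 0.018 0 0 0 0.45;0 0 0.018 0 0 0 0.45;0 0 0.018 0 0 0 0.45;0 0 0.018 0 0 0 0.45;0 0 0.018 0 0 0 0.45;0 0 0.018 0 0 0 0.45;0 0 0.005 0 0 0 0.45;0 0 0 0 0 0 0.45"

```text
time: 3.5
tool_pos: [0.5475, -0.0121, 0.0533]
orientation: [-3.139, -0.001, 1.711]
contact_force: [-0.8, -0.4, 0.0]
width: 0.0384
```

Request:
carry_out --commands "0 0 0.0015 0 0 0 0.45;0 0 0 0 0 0 0;0 0 0 0 0 0 0;0 0 0 0 0 0 0;0 0 0 0 0 0 0;0 0 0 0 0 0 0;0 0 0 0 0 0 0" --squeeze 100

```text
time: 4.08
tool_pos: [0.5491, -0.0127, 0.0534]
orientation: [3.139, 0.001, 1.711]
contact_force: [3.9, 0.3, 2.9]
width: 0.0143
```

The opening reads 14.3 mm, less than the bar's 18 mm, so I'll look before pulling.

```bash
python3 - <<'E'
from plant import telemetry, viewer
import cv2,numpy as np
for n in ["wrist","scene","top"]:
    d=viewer.get_image(n); np.savez(f"pics/{n}2.npz",**d)
    im=cv2.cvtColor(d["pixels"],cv2.COLOR_RGB2BGR)
    if n=="scene": im=cv2.resize(im[150:280,160:320],None,fx=5,fy=5,interpolation=cv2.INTER_CUBIC)[:600]
    cv2.imwrite(f"pics/{n}2.png",im)
s=telemetry.state(); print(s["tool_pos"],s["orientation"],s["width"],s["contact_force"],s["ft_torque"])
E
```

```text
[ 0.54907081 -0.01267084  0.05326668] [3.13953994e+00 6.04747574e-04 1.71071037e+00] 0.014815119058452552 [5.51531119 1.54851436 3.25775515] [ 0.17498167 -0.88867692  0.0788084 ]
```

View pics/wrist2.png

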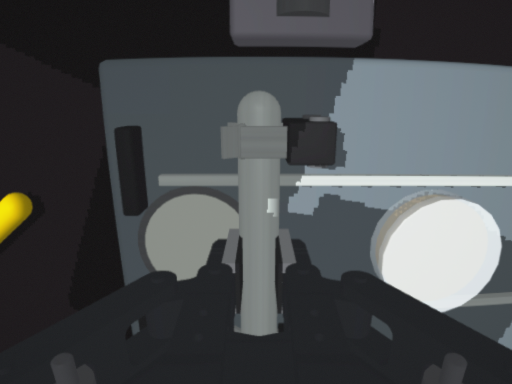

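View pics/scene2.png

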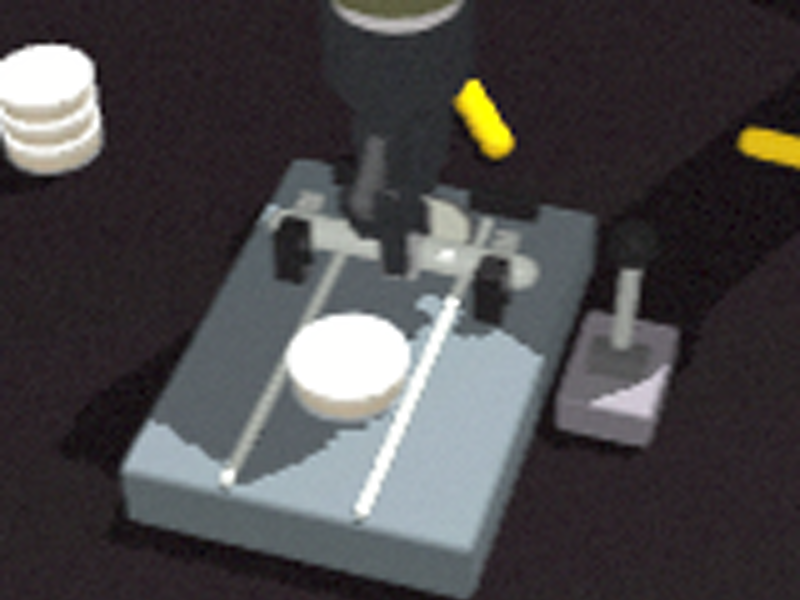

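The wrist view shows the bar (column 260) between both pads, and the scene view shows the back finger reaching below the bar. That is a sound grip, so I'll pull forward slowly.

Request:
carry_out --commands "0 -0.003 0 0 0 0 0;0 -0.003 0 0 0 0 0;0 -0.003 0 0 0 0 0;0 -0.003 0 0 0 0 0;0 -0.003 0 0 0 0 0;0 -0.003 0 0 0 0 0;0 -0.003 0 0 0 0 0;0 -0.003 0 0 0 0 0;0 0 0 0 0 0 0" --squeeze 100

```text
time: 4.98
tool_pos: [0.5239, -0.0161, 0.053]
orientation: [-3.141, 0.0, 1.711]
contact_force: [-1.5, -1.2, 7.4]
width: 0.0143
```

```bash
python3 - <<'E'
from plant import telemetry, viewer
import cv2,numpy as np
for n in ["wrist","top"]:
    d=viewer.get_image(n); np.savez(f"pics/{n}3.npz",**d)
    im=cv2.cvtColor(d["pixels"],cv2.COLOR_RGB2BGR)
    cv2.imwrite(f"pics/{n}3.png",im)
s=telemetry.state(); print(s["tool_pos"],s["orientation"],s["width"],s["contact_force"],s["ft_torque"])
E
```

```text
[ 0.52389364 -0.01609563  0.05297711] [-3.14010495e+00  4.72534682e-05  1.71097717e+00] 0.014150103481988831 [-1.90949803 -1.16226014  8.94799522] [-0.14420901  0.13472779  0.06279854]
```

View pics/wrist3.png

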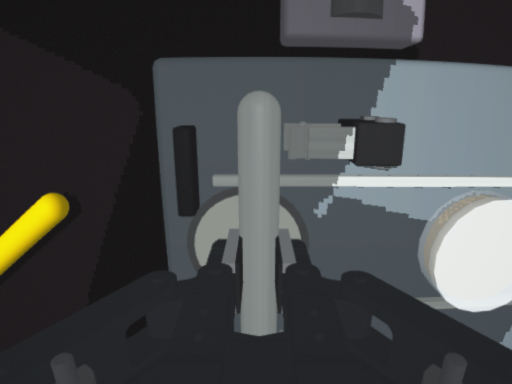

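The left clip is clear: the bar is at column 260 and the jaws are now at columns 285 to 350. The tool feels 9 N upward, so I'll check the fingertip height from depth in the earlier scene view.

```bash
python3 - <<'E'
from h import *
from plant import viewer,telemetry
d=dict(np.load("pics/scene2.npz")); P=cloud(d)
for v in range(194,212,2):
    u=239; print(v,np.round(P[v,u],4),d["pixels"][v,u])
d=viewer.get_image("scene"); np.savez("pics/scene3.npz",**d)
im=cv2.cvtColor(d["pixels"],cv2.COLOR_RGB2BGR)
cv2.imwrite("pics/scene3.png",cv2.resize(im[165:240,190:300],None,fx=7,fy=7,interpolation=cv2.INTER_CUBIC))
E
```

```text
194 [0.5951 0.0066 0.1178] [43 43 46]
196 [0.5956 0.0067 0.1116] [45 45 49]
198 [0.5887 0.0029 0.0977] [46 46 49]
200 [ 0.5702 -0.0069  0.0717] [50 49 52]
202 [ 0.5669 -0.0089  0.061 ] [45 47 50]
204 [ 0.5708 -0.0071  0.0578] [48 49 53]
206 [ 0.5608 -0.0125  0.0399] [ 90  97 103]
208 [ 0.5663 -0.0099  0.0382] [ 92  97 102]
210 [ 0.5748 -0.0057  0.04  ] [ 90  96 103]
```

View pics/scene3.png

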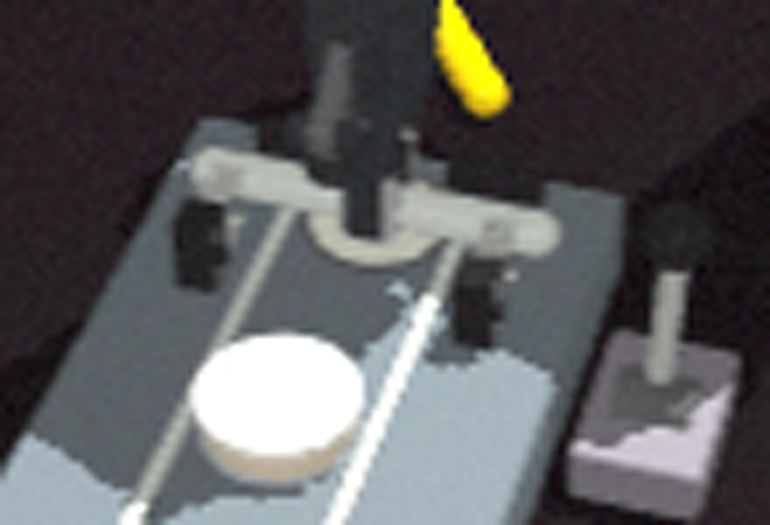

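Both clips are free: the bar stands clear in front of both posts, level, with the dish unmoved. I'll pull a little more, lift, and check the grip.

Request:
carry_out --commands "0 -0.004 0 0 0 0 0;0 -0.004 0 0 0 0 0;0 -0.003 0 0 0 0 0;0 0 0 0 0 0 0;0 0 -0.003 0 0 0 0;0 0 -0.004 0 0 0 0;0 0 -0.005 0 0 0 0;0 0 -0.006 0 0 0 0;0 0 -0.006 0 0 0 0;0 0 -0.006 0 0 0 0;0 0 0 0 0 0 0"

```text
time: 6.05
tool_pos: [0.5142, -0.0176, 0.0841]
orientation: [3.14, 0.001, 1.711]
contact_force: [1.1, 0.7, -1.5]
width: 0.0145
```

```bash
cat > snap.py <<'E'
import sys
from h import *
from plant import viewer,telemetry
k=sys.argv[1]
for a in sys.argv[2:]:
    n=a.split(":")[0]; d=viewer.get_image(n); np.savez(f"pics/{n}{k}.npz",**d)
    im=cv2.cvtColor(d["pixels"],cv2.COLOR_RGB2BGR)
    if ":" in a:
        x0,y0,x1,y1,f=map(int,a.split(":")[1].split(",")); im=cv2.resize(im[y0:y1,x0:x1],None,fx=f,fy=f,interpolation=cv2.INTER_CUBIC)
    cv2.imwrite(f"pics/{n}{k}.png",im)
s=telemetry.state()
for q in ("time","tool_pos","orientation","contact_force","width"): print(q,np.round(s[q],4))
E
python3 snap.py 4 scene:180,140,300,240,6 wrist
```

```text
time 6.15
tool_pos [ 0.5137 -0.0174  0.083 ]
orientation [3.1413e+00 2.0000e-04 1.7109e+00]
contact_force [-0.0368  0.4512 -1.1167]
width 0.0144
```

View pics/scene4.png

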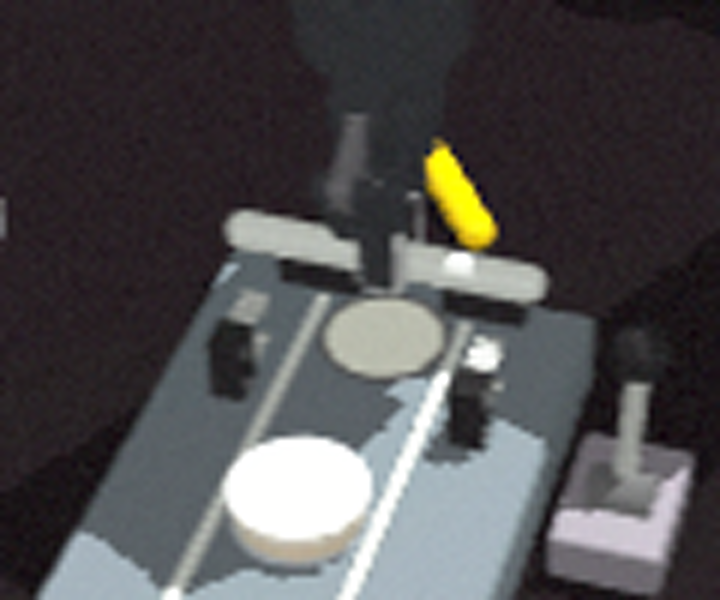

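View pics/wrist4.png

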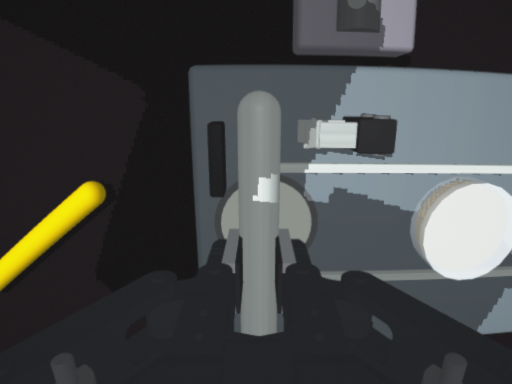

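The bar is held level, still 14.4 mm reading, and the tool is clear of the clips. I'll raise it, turn it to the cradle's line, and then carry it over.

Request:
carry_out --commands "0 0 -0.0137 0 0 0 0;0 0 -0.0137 0 0 0 0;0 0 -0.0137 0 0 0 0;0 0 -0.0137 0 0 0 0;0 0 -0.0137 0 0 0 0;0 0 -0.0137 0 0 0 0;0 0 0 0 0 -6.756 0;0 0 0 0 0 -6.756 0;0 0 0 0 0 -6.756 0;0 0 0 0 0 -6.756 0;0 0 0 0 0 -6.756 0;0 0 0 0 0 -6.756 0;0 0 0 0 0 -6.756 0;0 0 0 0 0 -6.756 0;0 0 0 0 0 -6.756 0;0 0 0 0 0 -6.756 0;0 0 0 0 0 -6.756 0;0 0 0 0 0 -6.756 0"

```text
time: 7.65
tool_pos: [0.5134, -0.0174, 0.1645]
orientation: [3.141, -0.001, 3.132]
contact_force: [0.4, -0.5, -1.1]
width: 0.0147
```

Request:
carry_out --commands "0.00145 0.02 0 0 0 0 0;0.00145 0.03 0 0 0 0 0;0.00145 0.03 0 0 0 0 0;0.00145 0.03 0 0 0 0 0;0.00145 0.03 0 0 0 0 0;0.00145 0.03 0 0 0 0 0;0.00145 0.03 0 0 0 0 0;0.00145 0.03 0 0 0 0 0;0.00145 0.03 0 0 0 0 0;0.00145 0.0235 0 0 0 0 0;0 0 0 0 0 0 0;0 0 0 0 0 0 0"

```text
time: 8.65
tool_pos: [0.5032, 0.267, 0.1643]
orientation: [-3.141, -0.001, 3.128]
contact_force: [0.2, -0.4, -2.2]
width: 0.0144
```

```bash
python3 snap.py 5 scene:270,120,390,270,4 wrist top:80,60,280,210,4
```

```text
time 8.8
tool_pos [0.5037 0.2653 0.1648]
orientation [-3.1412e+00 -5.0000e-04  3.1247e+00]
contact_force [-1.0665  0.078  -1.0662]
width 0.0142
```

View pics/wrist5.png

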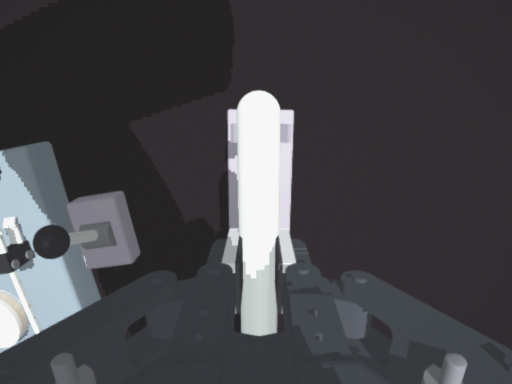

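View pics/scene5.png

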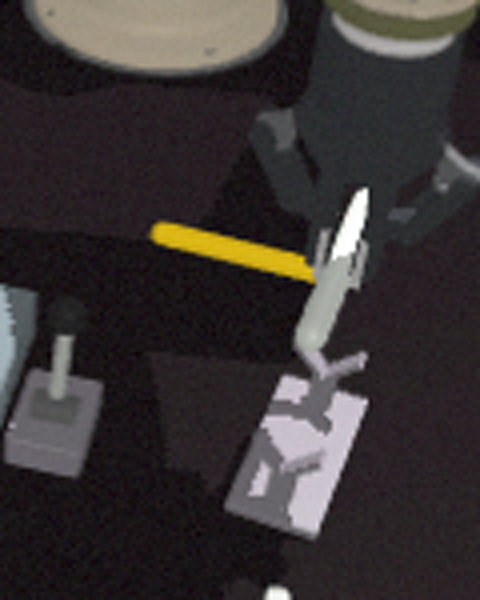

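The wrist view shows the bar (column 259) centred and parallel over the cradle, whose rest spans columns 228 to 293. I'll check the rest position and bar centre with rays.

```bash
python3 - <<'E'
from h import *
d=dict(np.load("pics/wrist5.npz")); P=cloud(d)
print("rest edges", onz(d,[[229,125],[293,125],[229,112],[293,112]],.059).round(4).tolist())
print("rest depth",P[125,232].round(4),P[125,289].round(4), "foot",P[200,232].round(4),P[200,289].round(4))
print("bar",[P[v,259].round(4).tolist() for v in (100,120,180,230)])
print("bar end", onz(d,[[259,93]],.166).round(4))
E
```

```text
rest edges [[0.4507, 0.245, 0.059], [0.4514, 0.293, 0.059], [0.4411, 0.2454, 0.059], [0.4418, 0.2929, 0.059]]
rest depth [0.4507 0.2473 0.0589] [0.4514 0.2901 0.0582] foot [0.5241 0.2407 0.0109] [0.5253 0.2952 0.0095]
bar [[0.4342, 0.2676, 0.175], [0.4417, 0.2675, 0.1759], [0.4656, 0.2671, 0.1755], [0.487, 0.2668, 0.1763]]
bar end [[0.4313 0.2677 0.166 ]]
```

Request:
carry_out --commands "0.002 0.0005 0.015 0 0 0 0;0 0 0.02 0 0 0 0;0 0 0.02 0 0 0 0;0 0 0.02 0 0 0 0;0 0 0.017 0 0 0 0;0 0 0.008 0 0 0 0;0 0 0.005 0 0 0 0;0 0 0.004 0 0 0 0;0 0 0.004 0 0 0 0;0 0 0.003 0 0 0 0;0 0 0 0 0 0 0"

```text
time: 9.72
tool_pos: [0.5021, 0.2669, 0.0495]
orientation: [3.141, 0.001, 3.125]
contact_force: [0.2, 1.1, -0.5]
width: 0.0143
```

```bash
python3 snap.py 6 scene:300,180,390,270,6
```

```text
time 9.7667
tool_pos [0.502  0.2669 0.0495]
orientation [3.1412e+00 1.0000e-03 3.1257e+00]
contact_force [ 0.8054 -0.2754 -0.941 ]
width 0.0145
```

View pics/scene6.png

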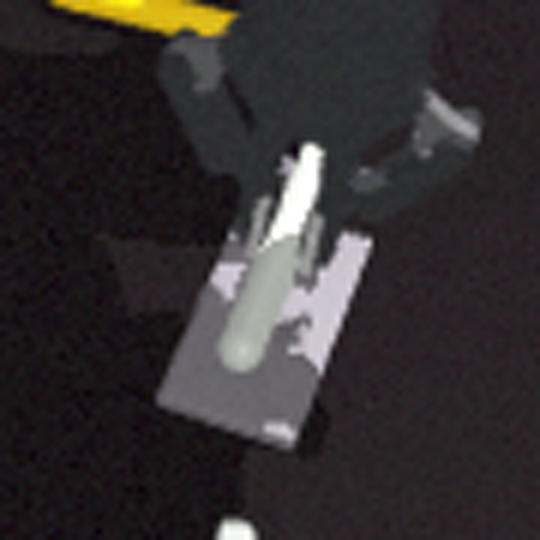

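The bar lies over the V rests, about 1 to 2 mm above its seat. I'll lower it and release.

Request:
carry_out --commands "0 0 0.001 0 0 0 0;0 0 0.001 0 0 0 0;0 0 0 0 0 0 0;0 0 0 0 0 0 0.3;0 0 0 0 0 0 0.45;0 0 0 0 0 0 0.45;0 0 0 0 0 0 0.45;0 0 0 0 0 0 0.45;0 0 0 0 0 0 0.45"

```text
time: 10.52
tool_pos: [0.5016, 0.2668, 0.0469]
orientation: [-3.141, -0.0, 3.126]
contact_force: [-0.6, -0.6, 0.4]
width: 0.0383
```

Request:
carry_out --commands "0 0 -0.005 0 0 0 0.45;0 0 -0.01 0 0 0 0.45;0 0 -0.015 0 0 0 0.45;0 0 -0.02 0 0 0 0.45;0 0 -0.02 0 0 0 0.45;0 0 -0.02 0 0 0 0.45;0 0 -0.02 0 0 0 0.45;0 0 0 0 0 0 0.45"

```text
time: 11.18
tool_pos: [0.5033, 0.2673, 0.162]
orientation: [3.139, 0.007, 3.126]
contact_force: [0.3, -0.1, -0.4]
width: 0.0386
```

```bash
python3 snap.py 7 scene:270,150,390,270,5 wrist
```

```text
time 11.2833
tool_pos [0.5018 0.2669 0.1579]
orientation [3.1411e+00 1.7000e-03 3.1258e+00]
contact_force [-0.2233  0.231  -0.0134]
width 0.0384
```

View pics/scene7.png

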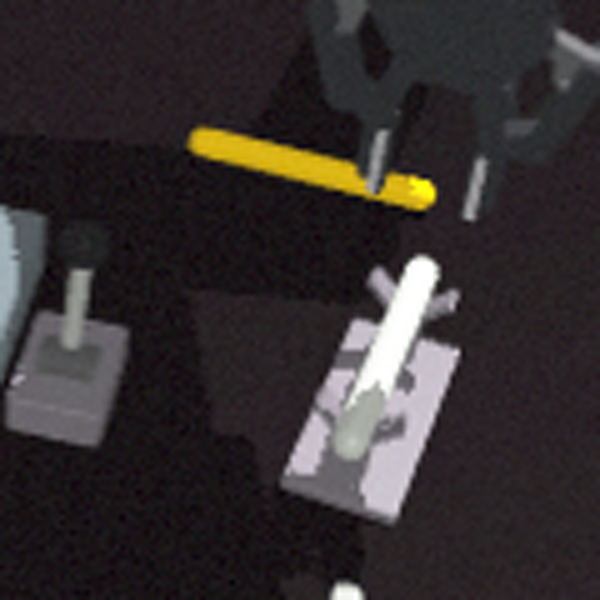

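View pics/wrist7.png

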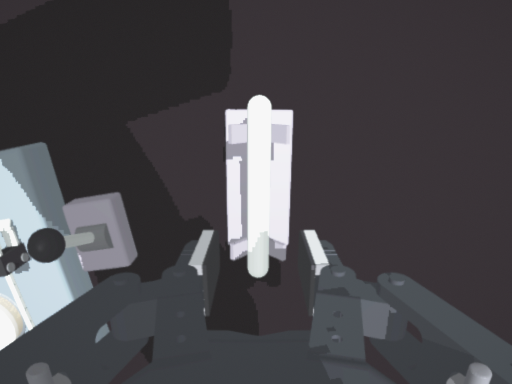

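The bar rests in both V's: rows 96 to 277 at column 259, with the rests at about rows 133 and 248. I'll check the centre numerically and re-measure the dish and lever for the next moves.

```bash
python3 - <<'E'
from h import *
d=dict(np.load("pics/wrist7.npz")); P=cloud(d)
B=onz(d,[[259.5,97],[258.5,277]],.050); print("bar ends",B.round(4).tolist(),B.mean(0).round(4))
print("bar z",[P[v,259].round(4).tolist() for v in (110,180,220)])
print("rests", [P[v,u].round(4).tolist() for v,u in ((127,234),(127,286),(135,234),(150,234),(245,233),(245,286),(255,233))])
d=dict(np.load("pics/scene7.npz")); print("ball px depth",cloud(d)[198,286].round(4)); print(onz(d,[[286.5,198.5]],.089))
E
```

```text
bar ends [[0.4304, 0.2694, 0.05], [0.5813, 0.2663, 0.05]] [0.5058 0.2679 0.05  ]
bar z [[0.4396, 0.2689, 0.0614], [0.4915, 0.2681, 0.0608], [0.524, 0.2676, 0.0606]]
rests [[0.4517, 0.2502, 0.0567], [0.4522, 0.2886, 0.0588], [0.4576, 0.25, 0.0574], [0.4758, 0.2459, 0.0094], [0.5464, 0.246, 0.0581], [0.5738, 0.2943, 0.0021], [0.5552, 0.2457, 0.0586]]
ball px depth [0.5388 0.1105 0.0964]
[[0.53220793 0.1097658  0.089     ]]
```

The bar's centre is about 2 mm from the seat and its angle is good. Now I'll close the fingers, turn the tool back and move behind the dish.

Request:
carry_out --commands "0 0 0 0 0 6.756 0;0 0 0 0 0 6.756 0;0 0 0 0 0 6.756 0;0 0 0 0 0 6.756 0;0 0 0 0 0 6.756 0;0 0 0 0 0 6.756 0;0 0 0 0 0 6.756 0;0 0 0 0 0 6.756 0;0 0 0 0 0 6.756 0;0 0 0 0 0 6.756 0;0 0 0 0 0 6.756 0;0 0 0 0 0 6.756 0" --squeeze 30

```text
time: 12.28
tool_pos: [0.5011, 0.2666, 0.1559]
orientation: [-3.139, 0.0, 1.705]
contact_force: [-0.3, -0.4, -0.0]
width: -0.0001
```

Request:
carry_out --commands "-0.0315 0.0165 0 0 0 0 0;-0.0315 0.0165 0 0 0 0 0;-0.0315 0.0165 0 0 0 0 0;-0.0315 0.0165 0 0 0 0 0;-0.0315 0.0165 0 0 0 0 0;-0.0315 0.0165 0 0 0 0 0;-0.0315 0.0165 0 0 0 0 0;-0.0315 0.0165 0 0 0 0 0;-0.0315 0.0165 0 0 0 0 0;0 0 0 0 0 0 0;0 0 0 0 0 0 0"

```text
time: 13.2
tool_pos: [0.6882, 0.0052, 0.1551]
orientation: [-3.139, -0.001, 1.708]
contact_force: [-0.2, 0.3, 0.5]
width: 0.0002
```

```bash
python3 snap.py 8 scene:180,100,320,260,4 wrist top
```

```text
time 13.35
tool_pos [0.6877 0.0079 0.1565]
orientation [-3.1404e+00 -6.0000e-04  1.7119e+00]
contact_force [-0.0439  1.0466 -0.5672]
width -0.0003
```

View pics/wrist8.png

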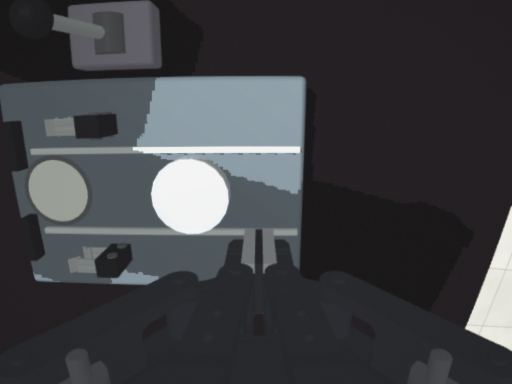

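View pics/scene8.png

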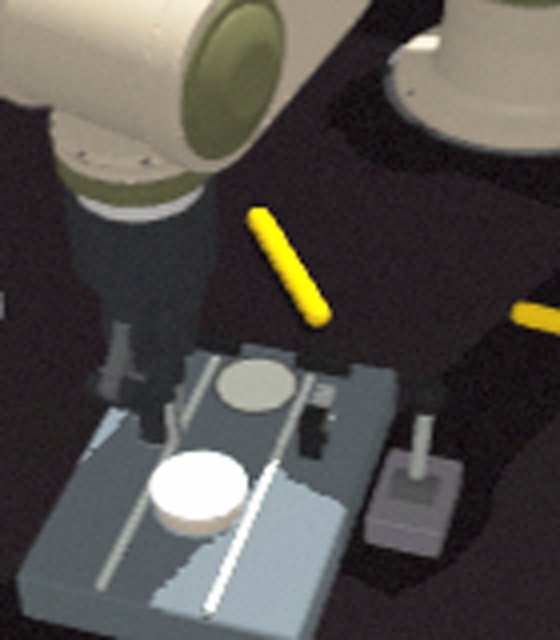

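The wrist view shows the dish at (190,196) with its back edge at column 230, and the closed fingers at columns 243 to 275, behind it.

```bash
python3 - <<'E'
from h import *
O=np.array([.5483,-.0133]); c,s=np.cos(.14),np.sin(.14)
def cf(p): q=np.array(p)[:2]-O; return (np.array([[c,s],[-s,c]])@q*1000).round(1)
d=dict(np.load("pics/wrist8.npz"))
m=(d["pixels"].min(2)>215).astype(np.uint8)
n,l,st,ce=cv2.connectedComponentsWithStats(m); i=l[196,190]; print(st[i],ce[i])
cs=cv2.findContours((l==i).astype(np.uint8),0,1)[0][0].reshape(-1,2)
(x,y),r=cv2.minEnclosingCircle((onz(d,cs,.058)[:,:2]*1000).astype(np.float32)); print("dish",cf((x/1000,y/1000)),r)
print("window",cf(onz(d,[[58,191]],.04)[0]))
print("tool",cf([.6877,.0079]))
E
```

```text
[ 152  159   76   75 4445] [189.53970754 196.01012373]
dish [87.1 -1.4] 29.989940643310547
window [-31.5  -1.4]
tool [141.    1.5]
```

Request:
carry_out --commands "-0.002 0 0.015 0 0 0 0;0 0 0.02 0 0 0 0;0 0 0.02 0 0 0 0;0 0 0.02 0 0 0 0;0 0 0.015 0 0 0 0;0 0 0.007 0 0 0 0;0 0 0.0035 0 0 0 0;0 0 0 0 0 0 0;0 0 0 0 0 0 0"

```text
time: 14.1
tool_pos: [0.6889, 0.0051, 0.0576]
orientation: [3.14, 0.0, 1.711]
contact_force: [-0.0, -0.4, 0.6]
width: 0.0001
```

```bash
python3 snap.py 9 scene:180,150,300,250,6 wrist
```

```text
time 14.2
tool_pos [0.689  0.0049 0.0577]
orientation [3.1398e+00 6.0000e-04 1.7110e+00]
contact_force [-0.0192 -0.0665 -0.5135]
width -0.0001
```

View pics/wrist9.png

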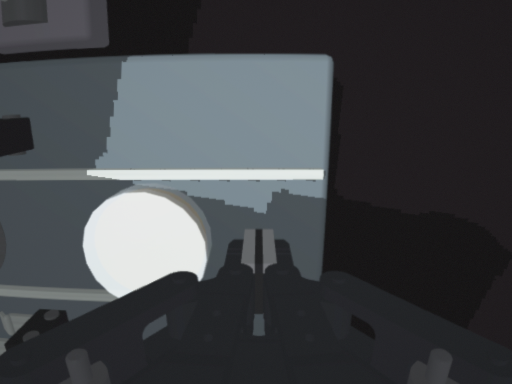

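View pics/scene9.png

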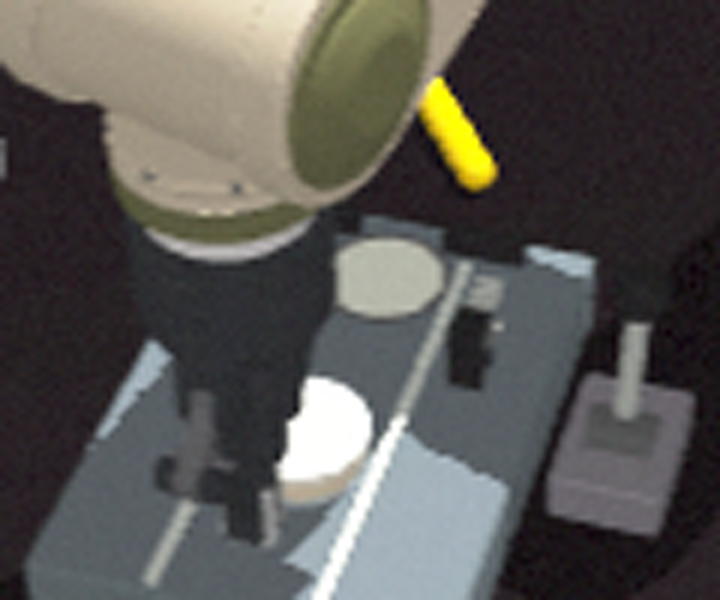

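The closed tips stand between the rails, behind the dish, clear of the deck. I'll lower them slightly and push forward.

Request:
carry_out --commands "0 0 0.0025 0 0 0 0;0 -0.005 0 0 0 0 0;0 -0.005 0 0 0 0 0;0 -0.005 0 0 0 0 0;0 -0.005 0 0 0 0 0;0 -0.005 0 0 0 0 0;0 -0.005 0 0 0 0 0;0 -0.005 0 0 0 0 0;0 -0.005 0 0 0 0 0;0 -0.005 0 0 0 0 0;0 -0.005 0 0 0 0 0;0 0 0 0 0 0 0"

```text
time: 15.2
tool_pos: [0.6382, -0.0023, 0.054]
orientation: [-3.141, -0.0, 1.711]
contact_force: [-1.3, 0.3, 0.1]
width: 0.0001
```

```bash
python3 snap.py 10 scene:180,150,300,250,6 wrist
```

```text
time 15.3
tool_pos [ 0.639  -0.0022  0.0541]
orientation [3.1416 0.     1.7107]
contact_force [0.1678 0.0746 0.649 ]
width 0.0003
```

View pics/wrist10.png

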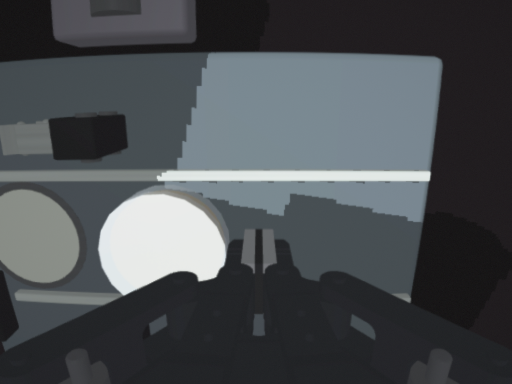

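View pics/scene10.png

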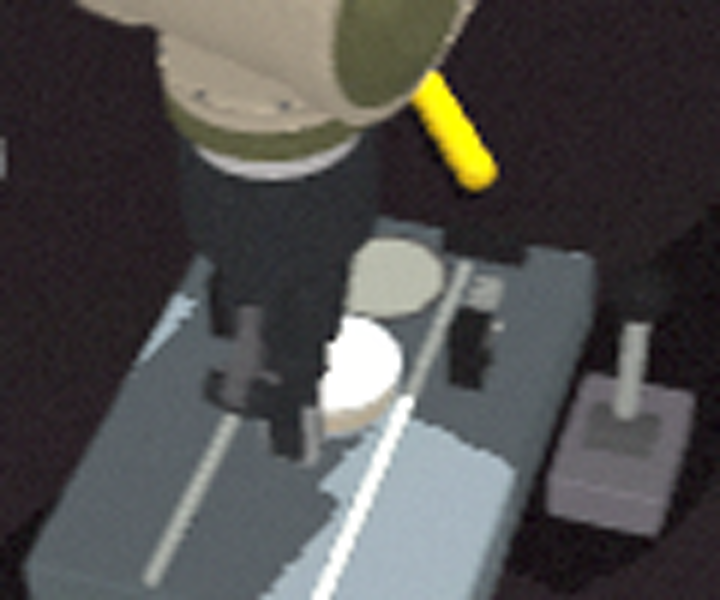

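The dish slides flat between the rails, with its back edge at column 230, against the fingers. I'll carry on.

Request:
carry_out --commands "0 -0.0045 0 0 0 0 0;0 -0.0045 0 0 0 0 0;0 -0.0045 0 0 0 0 0;0 -0.0045 0 0 0 0 0;0 -0.0045 0 0 0 0 0;0 -0.0045 0 0 0 0 0;0 -0.0045 0 0 0 0 0;0 -0.0045 0 0 0 0 0;0 -0.0045 0 0 0 0 0;0 -0.0045 0 0 0 0 0;0 -0.0045 0 0 0 0 0;0 -0.0045 0 0 0 0 0;0 -0.0045 0 0 0 0 0;0 -0.0045 0 0 0 0 0;0 0 0 0 0 0 0"

```text
time: 16.55
tool_pos: [0.5758, -0.011, 0.054]
orientation: [-3.141, -0.0, 1.711]
contact_force: [0.1, 1.1, -0.3]
width: -0.0001
```

```bash
python3 snap.py 11 scene:180,150,300,250,6 wrist top:190,90,320,220,4; cat >> h.py <<'E'
O=np.array([.5483,-.0133]); c_,s_=np.cos(.14),np.sin(.14)
def cf(p): q=np.array(p)[:2]-O; return (np.array([[c_,s_],[-s_,c_]])@q*1000).round(1)
E
python3 -c "
from h import *
from plant import telemetry
print(cf(telemetry.state()['tool_pos']))"
```

```text
time 16.7
tool_pos [ 0.5768 -0.011   0.0541]
orientation [3.1414e+00 1.0000e-04 1.7108e+00]
contact_force [-0.3422  0.5913 -0.2461]
width -0.0002
[28.5 -1.7]
```

View pics/wrist11.png

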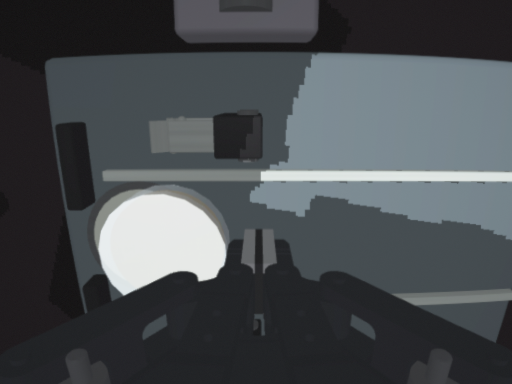

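View pics/scene11.png

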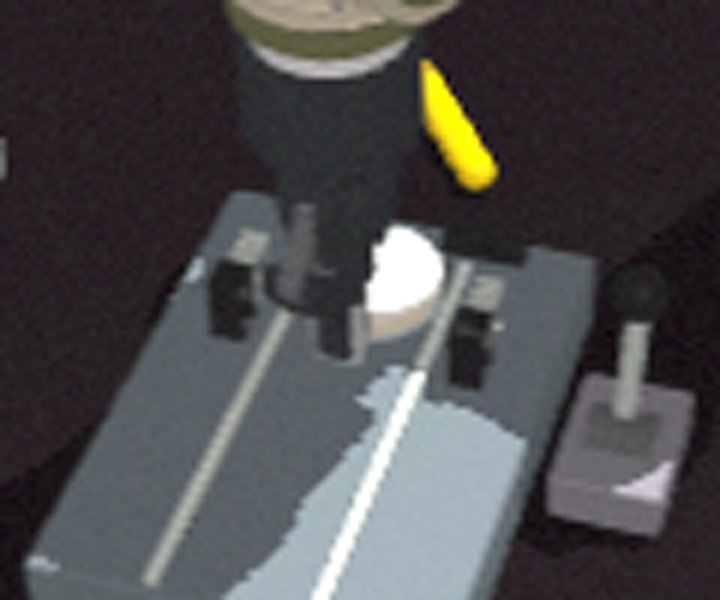

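The dish is about 15 mm short of the window's position: dish (163,240), window ring still visible on its left. Next come slow steps.

Request:
carry_out --commands "0 -0.002 0 0 0 0 0;0 -0.002 0 0 0 0 0;0 -0.002 0 0 0 0 0;0 -0.002 0 0 0 0 0;0 -0.002 0 0 0 0 0;0 -0.002 0 0 0 0 0;0 0 0 0 0 0 0"

```text
time: 17.28
tool_pos: [0.5644, -0.0127, 0.054]
orientation: [-3.141, -0.0, 1.711]
contact_force: [0.6, 0.1, -0.8]
width: 0.0002
```

Request:
carry_out --commands "0 -0.001 0 0 0 0 0;0 -0.001 0 0 0 0 0;0 0 0 0 0 0 0"

```text
time: 17.53
tool_pos: [0.5627, -0.0129, 0.054]
orientation: [-3.142, -0.0, 1.711]
contact_force: [-0.1, -0.3, -0.2]
width: 0.0001
```

Request:
carry_out --commands "0 -0.001 0 0 0 0 0;0 -0.001 0 0 0 0 0;0 0 0 0 0 0 0"

```text
time: 17.78
tool_pos: [0.5608, -0.0132, 0.0541]
orientation: [3.141, -0.0, 1.711]
contact_force: [1.4, 0.8, -0.3]
width: 0.0002
```

```bash
python3 snap.py 12 wrist 
python3 -c "
from h import *
from plant import telemetry
s=telemetry.state();print(cf(s['tool_pos']),s['contact_force'])"
```

```text
time 17.8333
tool_pos [ 0.5609 -0.0132  0.054 ]
orientation [ 3.1413 -0.      1.7107]
contact_force [ 0.9703  0.6947 -0.2566]
width -0.0001
[12.5 -1.6] [ 0.97032891  0.69465462 -0.2566081 ]
```

View pics/wrist12.png

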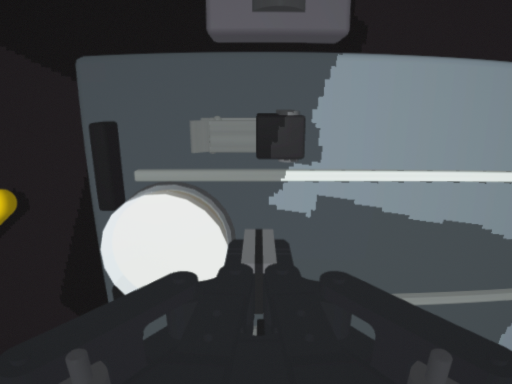

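Request:
carry_out --commands "0 -0.001 0 0 0 0 0;0 -0.001 0 0 0 0 0;0 0 0 0 0 0 0"

```text
time: 18.08
tool_pos: [0.5599, -0.0134, 0.0546]
orientation: [3.138, 0.0, 1.711]
contact_force: [5.5, 2.9, 0.1]
width: 0.0002
```

Request:
carry_out --commands "0 -0.001 0 0 0 0 0;0 -0.001 0 0 0 0 0;0 0 0 0 0 0 0"

```text
time: 18.33
tool_pos: [0.5592, -0.0136, 0.0553]
orientation: [3.135, 0.001, 1.71]
contact_force: [10.2, 4.4, 1.5]
width: 0.0
```

The force rose to 10 N with no further travel, so the dish is on the stops. I'll back off and rise, then check from above.

Request:
carry_out --commands "0 0.003 0 0 0 0 0;0 0.004 0 0 0 0 0;0 0.006 0 0 0 0 0;0 0.008 0 0 0 0 0;0 0.008 0 0 0 0 0;0 0.006 -0.01 0 0 0 0;0 0 -0.02 0 0 0 0;0 0 -0.025 0 0 0 0;0 0 -0.025 0 0 0 0;0 0 -0.025 0 0 0 0;0 0 -0.025 0 0 0 0;0 0 0 0 0 0 0"

```text
time: 19.33
tool_pos: [0.5933, -0.0093, 0.1889]
orientation: [3.135, 0.003, 1.711]
contact_force: [-0.3, 0.4, 1.4]
width: 0.0001
```

```bash
python3 snap.py 13 wrist scene:160,100,330,260,4; python3 - <<'E'
from h import *
d=dict(np.load("pics/wrist13.npz"))
p=d["pixels"].astype(int); m=((p.min(2)>185)).astype(np.uint8); P=cloud(d); m&=((P[...,2]>.048)&(P[...,2]<.07)).astype(np.uint8)
n,l,st,ce=cv2.connectedComponentsWithStats(m); i=1+np.argmax(st[1:,4]); print(st[i],ce[i])
cs=cv2.findContours((l==i).astype(np.uint8),0,1)[0][0].reshape(-1,2)
(x,y),r=cv2.minEnclosingCircle((onz(d,cs,.058)[:,:2]*1000).astype(np.float32)); print("dish",cf((x/1000,y/1000)),r)
E
```

```text
time 19.4333
tool_pos [ 0.5917 -0.009   0.1842]
orientation [3.1411e+00 4.0000e-04 1.7108e+00]
contact_force [-0.5282  0.8493 -0.9616]
width 0.0001
[ 136  148   69   67 3642] [170.2328391  181.23585942]
dish [-31.5  -0.6] 30.9560604095459
```

View pics/wrist13.png

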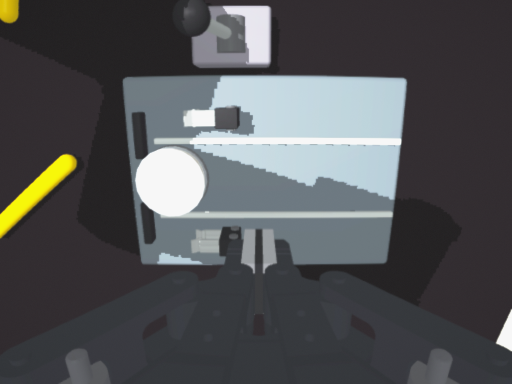

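View pics/scene13.png

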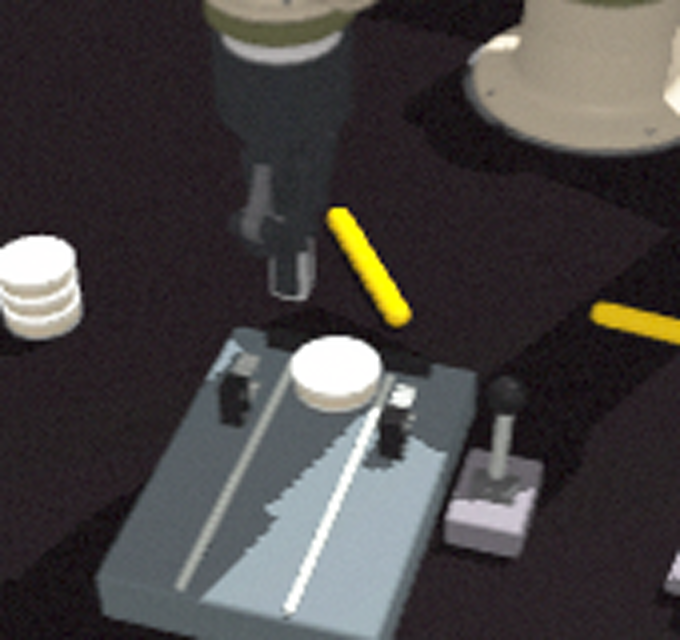

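The dish is home: fitted at counter (-31.5, -0.6), flat, window covered, beside the stops. Next I'll go in front of the lever's ball and measure it.

Request:
carry_out --commands "0.0254 -0.0188 0 0 0 0 0;0.0254 -0.0188 0 0 0 0 0;0.0254 -0.0188 0 0 0 0 0;0.0254 -0.0188 0 0 0 0 0;0.0254 -0.0188 0 0 0 0 0;0 0 0 0 0 0 0;0 0 0 0 0 0 0"

```text
time: 20.02
tool_pos: [0.4797, 0.1045, 0.1831]
orientation: [-3.139, -0.0, 1.713]
contact_force: [0.1, 0.1, -0.6]
width: -0.0002
```

```bash
python3 snap.py 14 wrist scene:200,100,340,250,4; python3 - <<'E'
from h import *
from plant import telemetry
d=dict(np.load("pics/wrist13.npz")); print("ball w13",cf(onz(d,[[191,16]],.089)[0]))
d=dict(np.load("pics/top0.npz")); print("ball top",cf(onz(d,[[202.1,184.1]],.089)[0]))
print(cf(telemetry.state()["tool_pos"]))
E
```

```text
time 20.1167
tool_pos [0.481  0.1033 0.1833]
orientation [-3.1404  0.      1.7106]
contact_force [ 0.3128 -0.4002  0.0438]
width 0.0002
ball w13 [ -0.8 124.9]
ball top [ -0.9 125.2]
[-50.4 124.9]
```

View pics/wrist14.png

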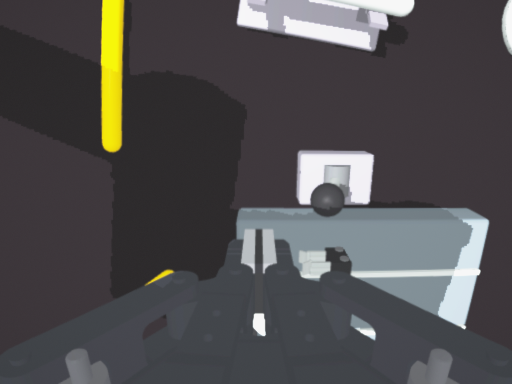

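View pics/scene14.png

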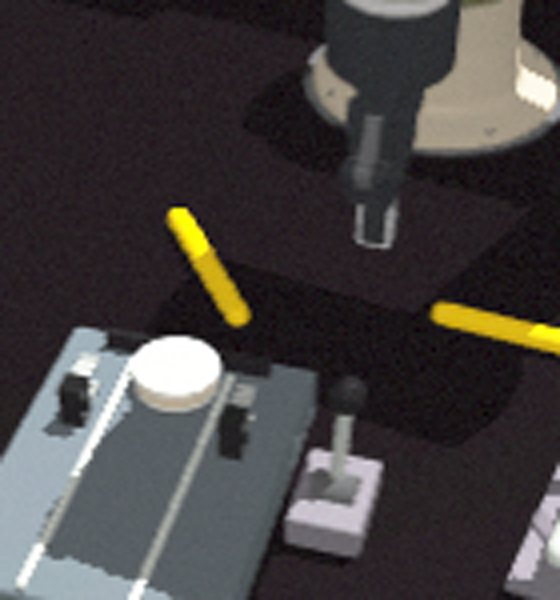

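The ball measures (-0.8, 125) in the counter frame from both views, and the tool is at (-50, 125). I'll descend and push.

Request:
carry_out --commands "0 0 0.02 0 0 0 0;0 0 0.02 0 0 0 0;0 0 0.02 0 0 0 0;0 0 0.02 0 0 0 0;0 0 0.012 0 0 0 0;0 0 0.008 0 0 0 0;0 0 0 0 0 0 0;0 0.005 0 0 0 0 0;0 0.005 0 0 0 0 0;0 0.005 0 0 0 0 0;0 0.005 0 0 0 0 0;0 0.005 0 0 0 0 0;0 0.005 0 0 0 0 0;0 0.005 0 0 0 0 0;0 0.005 0 0 0 0 0;0 0.005 0 0 0 0 0;0 0 0 0 0 0 0"

```text
time: 21.53
tool_pos: [0.5262, 0.1101, 0.084]
orientation: [3.141, 0.0, 1.711]
contact_force: [-1.2, -0.4, 0.2]
width: -0.0003
```

```bash
python3 snap.py 15 wrist scene:200,100,340,250,4
```

```text
time 21.6333
tool_pos [0.5254 0.1101 0.0839]
orientation [3.1415 0.     1.7109]
contact_force [-0.2636 -0.0532  0.7017]
width 0.0001
```

View pics/wrist15.png

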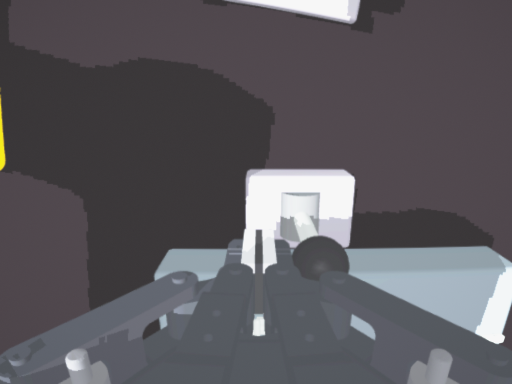

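View pics/scene15.png

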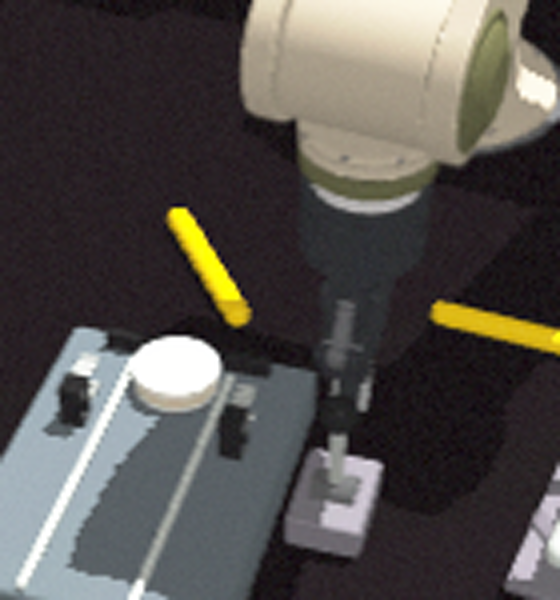

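The lever is moving; the ball, at (320,262), leads the fingers and stands about upright. I'll continue.

Request:
carry_out --commands "0 0.004 0 0 0 0 0;0 0.004 0 0 0 0 0;0 0.004 0 0 0 0 0;0 0.004 0 0 0 0 0;0 0.004 0 0 0 0 0;0 0.004 0 0 0 0 0;0 0 0 0 0 0 0"

```text
time: 22.22
tool_pos: [0.5497, 0.1134, 0.0839]
orientation: [3.141, 0.0, 1.711]
contact_force: [-0.0, 0.0, 0.6]
width: 0.0
```

Request:
carry_out --commands "0 0.002 0 0 0 0 0;0 0.002 0 0 0 0 0;0 0 0 0 0 0 0"

```text
time: 22.47
tool_pos: [0.5532, 0.1139, 0.084]
orientation: [3.142, 0.0, 1.711]
contact_force: [-0.7, 0.1, -0.5]
width: 0.0001
```

Request:
carry_out --commands "0 0.002 0 0 0 0 0;0 0.001 0 0 0 0 0;0 0 0 0 0 0 0"

```text
time: 22.72
tool_pos: [0.5561, 0.1144, 0.084]
orientation: [3.141, 0.0, 1.711]
contact_force: [-1.1, 0.5, -1.0]
width: 0.0001
```

Request:
carry_out --commands "0 0.002 0 0 0 0 0;0 0.001 0 0 0 0 0;0 0 0 0 0 0 0"

```text
time: 22.97
tool_pos: [0.5592, 0.1148, 0.084]
orientation: [3.141, 0.0, 1.711]
contact_force: [-0.7, -0.6, 0.5]
width: -0.0002
```

Request:
carry_out --commands "0 0.001 0 0 0 0 0;0 0.001 0 0 0 0 0;0 0 0 0 0 0 0"

```text
time: 23.22
tool_pos: [0.5605, 0.115, 0.0838]
orientation: [-3.14, -0.0, 1.711]
contact_force: [-2.9, -0.4, 0.7]
width: 0.0
```

```bash
python3 snap.py 16 wrist scene:200,100,340,250,4
```

```text
time 23.3167
tool_pos [0.5606 0.115  0.0839]
orientation [-3.1406e+00 -1.0000e-04  1.7108e+00]
contact_force [-3.7812 -1.3769  0.898 ]
width 0.0
```

View pics/wrist16.png

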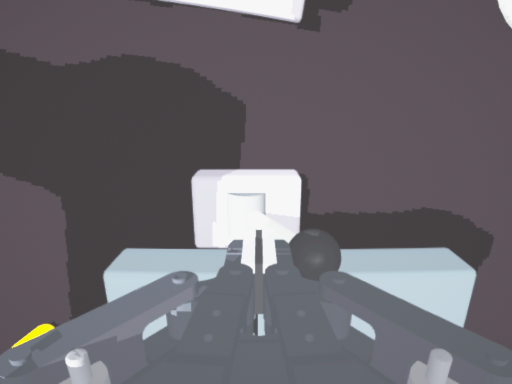

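View pics/scene16.png

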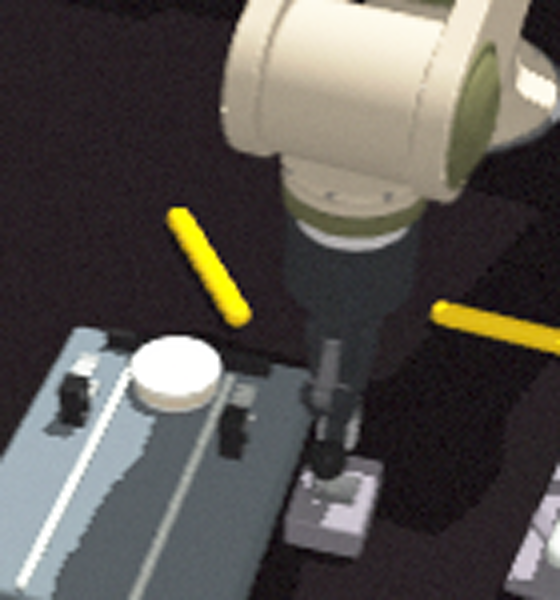

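The force is rising (3.8 N) with the lever leaning to the back, so it is at its stop. One more millimetre to be sure, then I'll retreat and rise.

Request:
carry_out --commands "0 0.001 0 0 0 0 0;0 0.001 0 0 0 0 0;0 0 0 0 0 0 0"

```text
time: 23.57
tool_pos: [0.5611, 0.1152, 0.0836]
orientation: [-3.136, -0.0, 1.711]
contact_force: [-12.8, -2.7, 4.8]
width: 0.0
```

Request:
carry_out --commands "0 -0.003 0 0 0 0 0;0 -0.006 0 0 0 0 0;0 -0.01 0 0 0 0 0;0 -0.015 0 0 0 0 0;0 -0.015 0 0 0 0 0;0 -0.015 0 0 0 0 0;0 -0.015 0 0 0 0 0;0 0 -0.02 0 0 0 0;0 0 -0.025 0 0 0 0;0 0 -0.025 0 0 0 0;0 0 -0.025 0 0 0 0;0 -0.02 0 0 0 0 0;0 -0.03 0 0 0 0 0;0 -0.03 0 0 0 0 0;0 -0.02 0 0 0 0 0;0 0 0 0 0 0 0;0 0 0 0 0 0 0"

```text
time: 24.98
tool_pos: [0.3858, 0.0903, 0.1796]
orientation: [3.139, 0.0, 1.71]
contact_force: [0.7, -0.3, -0.9]
width: 0.0001
```

```bash
python3 snap.py 17 wrist scene top:110,60,310,210,4; python3 - <<'E'
from h import *
d=dict(np.load("pics/top17.npz")); P=cloud(d); p=d["pixels"].astype(int)
m=((p.min(2)>185)&(P[...,2]>.048)&(P[...,2]<.075)).astype(np.uint8)
n,l,st,ce=cv2.connectedComponentsWithStats(m)
for i in range(1,n):
  if st[i,4]>100:
    cs=cv2.findContours((l==i).astype(np.uint8),0,1)[0][0].reshape(-1,2); W=(onz(d,cs,.058)[:,:2]*1000).astype(np.float32)
    (x,y),r=cv2.minEnclosingCircle(W); print(ce[i].round(),"world",x,y,r,"cf",cf((x/1000,y/1000)),cv2.minAreaRect(W))
E
```

```text
time 25.1333
tool_pos [0.3866 0.0903 0.1792]
orientation [3.1404e+00 2.0000e-04 1.7107e+00]
contact_force [-0.3607  0.2844 -0.4295]
width -0.0001
[17. 55.] world 878.5208740234375 600.4067993164062 46.0499382019043 cf [412.6 561.6] ((878.5813598632812, 601.1957397460938), (84.52900695800781, 86.56057739257812), 54.44505310058594)
[139. 199.] world 501.10943603515625 266.6408386230469 70.99947357177734 cf [ -7.7 283.8] ((501.1036071777344, 267.1268615722656), (14.085554122924805, 141.83262634277344), 88.80867004394531)
[257. 190.] world 516.5394287109375 -17.25680160522461 29.545682907104492 cf [-32.    0.5] ((516.4962768554688, -16.93246841430664), (56.92164993286133, 58.1641960144043), 62.341041564941406)
[362. 196.] world 497.9149475097656 -273.8753356933594 29.783855438232422 cf [ -86.3 -251. ] ((498.1809997558594, -274.0389709472656), (55.42771911621094, 56.61098861694336), 87.79060363769531)
```

View pics/top17.png

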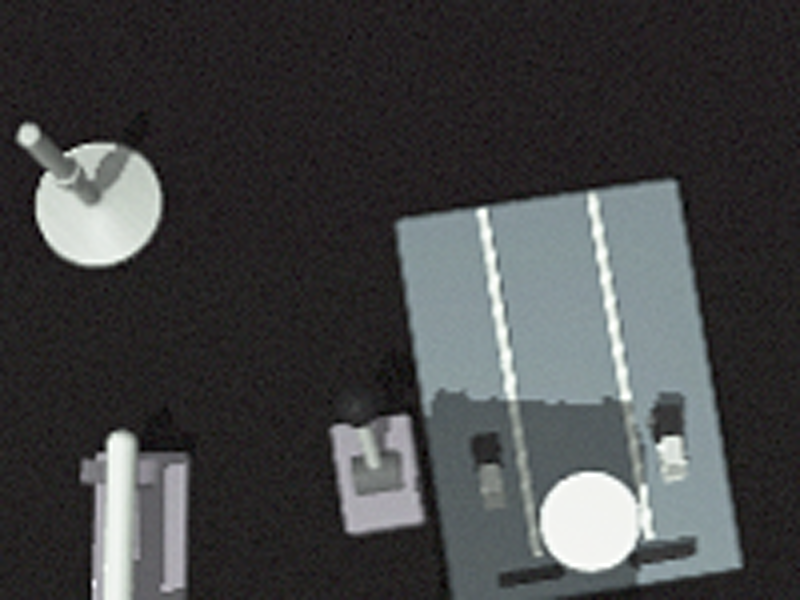

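View pics/scene17.png

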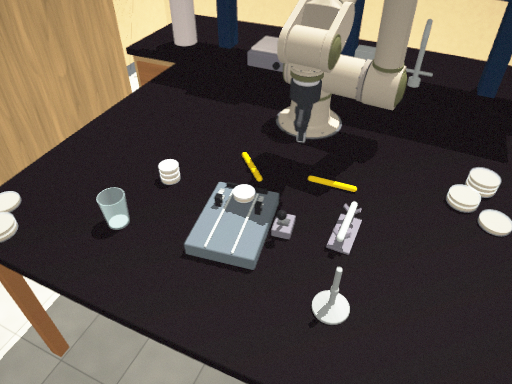

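```bash
python3 - <<'E'
from h import *
d=dict(np.load("pics/top17.npz")); b=cf(onz(d,[[199.6,160.4]],.083)[0]); print("ball",b, "joint~",.5+np.arcsin((b[0]-20)/70))
from plant import robot
print(robot.finish_job())
E
```

```text
ball [ 55.7 123.3] joint~ 1.0351847902755997
the job is handed in; nothing more can be done
None
```

I finished all three parts in order and handed the job in at about 25 s; the hand-in gives no verdict.

1. **Bar:** I snapped the aluminium bar forward out of both clips, which the scene view confirmed with the dish unmoved. I then laid it in the V-cradle. The last top view puts its centre about 2–3 mm from the seat, with its line within about 0.01 rad.
2. **Dish:** I slid the dish flat along the track until the push force rose to 10 N at the stops. The last top view puts it at counter (-32.0, 0.5) mm against a home of (-32, 0).
3. **Lever:** I pushed the lever to its far stop, where the force reached 13 N. The ball then measured at counter x of about 56 mm, an angle of about 1.0 rad.

The dish stack, beaker and burner look unmoved in the last pictures, and the tool is clear of everything.

One reading disagreed: the opening read 14.3 mm on the 18 mm bar. The pictures showed the bar sitting properly between the pads, and it never slipped.

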